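# Clamp the disc and set the spring punch on the mark

### The job

Swing the jig's toggle clamp over by its ball handle until it snaps shut and stays pressing on the brass disc. Then lift the spring punch out of its stand and set its point on the cross scribed on the clamped disc, punch upright, pressing lightly so that the sprung tip goes in about half of its 10 mm travel (never right in to its stop at any time, or the punch would fire). The job finishes while you are still holding the punch there, at rest; leave the little jar, the white dish and the cross-lock tweezers where they are.

Things in the scene. Friction and masses are not known exactly. Their poses are not given: they have to be found in the camera images.
- jig: Dark steel jig fixed on the bench: plate 90 x 90 x 18 mm with a round nest (57.5 mm wide, 3 mm deep, holding the disc), and on its +x side a 56 mm long base with the clamp post (cheeks to 54 mm high). Origin on the bench surface under the nest's centre; z up; +x from the nest to the clamp post; y is parallel to the clamp's hinge.
- clamp (a joint): Toggle clamp on the jig: 0 = fully shut, about 1.05 rad = fully open (its start, ball handle lying back to the jig's +x side). Shut, it stops at about 0.01 with its pad on the disc. A spring drives it from the middle (about 0.5 rad) to either end: past the middle toward 0 it snaps shut and stays, pressing with some 5 N. Swinging it takes about 3 N at the ball.
- clamp_hinge (a point): Point on the clamp's hinge axis (axis = the jig's y), at jig x +60 mm, y 0, 45 mm above the bench. Turning from open to shut carries the ball up and towards the nest (-x).
- clamp_ball (a point): Centre of the black ball handle, 24 mm diameter, on a 10 mm rod, 80 mm from the hinge axis. Seen in the jig frame it lies at hinge + 80 mm x (sin a, 0, cos a) with a = 0.45 plus the value of the clamp's joint; it is about 50 mm above the bench when open, 117 mm when shut. Pinched along the jig's y it turns between the fingers.
- mark (a point): Centre of the cross scribed (dark lines, 14 mm long) on the brass disc's top face, 14 mm from the disc's centre, on the side of the disc away from the clamp. The point lies on the top face, 20 mm above the bench. Disc: 56 mm diameter, 5 mm thick, loose in the nest, 2 mm proud of the plate. z up.
- stand: Dark wooden stand, fixed, 70 x 70 x 55 mm, with one upright through hole of 19 mm at its centre. Origin at the centre of its underside.
- punch_grip (a point): Centre of the punch's upper body, where to grasp it: an upright steel cylinder 18 mm in diameter, which runs from 29 mm below to 25 mm above this point. z along the punch, up. In the stand this point is 90 mm above the bench.
- punch_point (a point): Lower end of the punch's sprung tip (6 mm pin with a small flat point), on the punch's axis, 83 mm below punch_grip when the tip is out. In the stand it hangs freely 7 mm above the bench.
- tip (a joint): How far the sprung tip is pushed into the punch, 0 (fully out) to 0.010 m (stop). Spring: 1 N to start, then 0.5 N per mm (3.5 N half in).
- punch: The punch itself; origin on its axis at the underside of the collar, 35 mm below punch_grip; z up. About 120 g. It stands loose in the stand, its collar (24 mm diameter, 6 mm thick) resting on the stand's top; below the collar are a 16 mm shank 28 mm long and the sprung tip (48 mm in all). It must rise over 50 mm to leave the stand.
- jar_mid (a point): Bystander: small clear jar with a red lid, 38 mm diameter, 53 mm high, loose; centre, half-way up.
- borax_dish: Bystander: small white dish, 68 mm diameter, 20 mm high, loose; origin at the centre of its underside.
- crosslock: Bystander: cross-lock tweezers lying on the bench, 168 x 24 x 12 mm, loose; origin under its centre.
- toggle: The clamp's moving arm with pad and ball handle; origin on the hinge axis. When shut, the arm lies over the disc from the +x rim to about 10 mm from the disc's centre.
- disc: The brass disc; origin at the centre of its underside, z up; the cross is towards its -x side.
Not all that is in view belongs to the job. Several things look just like the stand: the one meant starts farthest to the robot's left.

How it is judged:
By the outcome, as a careful person would: the job done as asked, in the order asked, and still so for the second after the job is handed in, while the arm keeps its last pose, push and grip.
It also fails if it takes over 48 s, if anything falls off the work surface, if the arm or the gripper's body presses on something with over 40 N, if the wrist force passes 120 N, or if a joint passes its speed limit or range.

### The arm

A 6-joint arm with a two-finger parallel gripper is mounted at the origin on a cart in front of the work surface, level with it; the furniture and walls round the work are solid. World frame = base frame: x ahead of the robot, y to its left, z up, the work surface at z = 0. Lengths are in m, angles in degrees, forces in N, time in s.
With the tool pointing down it reaches from about 0.325 to 0.85 m from the base axis. Payload 15.5 kg.
Tool frame: the origin (TCP) lies midway between the tips of the shut fingers; the grasp point (between the pads) lies 19 mm behind it; z points along the fingers, y is the line along which they close (so a half turn about z gives the same grasp; the last joint's range is limited). The gripper opens to 91 mm and grips with 3 to 60 N. Pads are 32 mm wide; open, the fingers measure 118 mm over their backs; the gripper's body (76 mm by 178 mm) begins 60 mm behind the grasp point.
Start: joints at [61.736, 28.281, 77.091, -0, 74.628, -5.472], TCP at [0.242, 0.576, 0.214] pointing down, gripper open.
Joint ranges: [-166.48, 166.48], [-47.26, 123.95], [12.59, 153.08], [-70.14, 250.14], [6.76, 159.57], [-176.63, 176.63]. Speed limits (degrees/s): [108.29, 108.29, 147.25, 172.46, 172.46, 172.46].

### API

Orientations are given as a 3x3 rotation matrix whose columns are the frame's x, y, z axes.
In Python, from bench import ctrl gives the robot as it stands. The module is installed in compiled form; this text tells all that it offers. Calls block until the motion is done:
- ctrl.goto(position, orientation): joint-space move of the TCP to a pose.
- ctrl.move_l(position, vel=0.15, ori=None, contact_N=None): straight line of the TCP; ori=None keeps the orientation; vel is the mean speed in m/s. With contact_N (N) it stops when the force on the tool has changed by that much, and returns True; else False.
- ctrl.movej(angles): joint-space move.
- ctrl.command_gripper(opening): opening from 0.0 (shut) to 1.0 (fully open); the grip force is fixed at half the most; returns when the fingers have stopped.
- ctrl.sleep(seconds).
- ctrl.ik(position, orientation): joint angles nearest the present ones, or None.
- ctrl.read_camera(name): name is "side" or "top" or "wrist"; returns the picture (400x640x3 uint8, blue, green, red); there is no depth.
- ctrl.camera_params(name): a dict with "fx", "fy", "cx", "cy" (pixels), "pose" (4x4, takes a point from camera to world coordinates); the wrist camera has in their place "T_tool_cam" (4x4, takes a point from camera to tool coordinates, whose origin is the TCP and whose axes are the flange's). Camera axes: x right, y up, looking along -z (the intrinsics and any distortion apply to the point x, -y, -z); pixel columns grow to the right and rows downward; lengths in m; the calibration is good to about 2 mm. A picture is of the moment at which its call begins: read the wrist's pose just before it. camera_params takes no time and is no camera call.
A pose or a line that the arm cannot do raises ctrl.MotionError and nothing moves.
- ctrl.sign_off(): hands the job in; it is judged then, once.
Readings, each from a call of its own:
- ctrl.current_t(): time.
- ctrl.current_q(): joint angles.
- ctrl.current_dq(): joint speeds.
- ctrl.current_effort(): joint torques, N m.
- ctrl.current_tool_pos(): TCP position.
- ctrl.current_eef_rot(): TCP orientation.
- ctrl.current_contact_force(): force on the tool from outside, world axes, zero at the start.
- ctrl.current_wrist_torque(): the same for the moment, N m.
- ctrl.current_grip_width(): opening from 0.0 (shut) to 1.0 (fully open).
- ctrl.current_grasp_force(): force on a finger pad.
Only numpy, scipy, OpenCV 4.12 (cv2) and the standard library are available. Lean on these libraries where they do the work, as an engineer would, in place of code of your own. Each camera call takes 0.05 s, during which the arm holds its last target. There are 200 camera calls.

## Working session

There is one attempt and no reset: what is moved stays moved. The work goes in short steps, each a Python script; the robot and the scene stay as the last script left them, time stands still between calls to the robot, and variables do not carry over. Pictures are saved under pics/ and viewed, at most 10 in all, crops included, and the job is handed in when it is done.

```bash
mkdir -p pics; ls; cat > h.py <<'E'
import numpy as np, cv2
from bench import ctrl
def P(name):
    return ctrl.camera_params(name)
def pose(name):
    p=P(name)
    if 'pose' in p: return p,np.array(p['pose'])
    T=np.eye(4);T[:3,:3]=np.array(ctrl.current_eef_rot());T[:3,3]=ctrl.current_tool_pos()
    return p,T@np.array(p['T_tool_cam'])
def ray(p,T,uv):
    K=np.array([[p['fx'],0,p['cx']],[0,p['fy'],p['cy']],[0,0,1]])
    d=p.get('dist',p.get('distortion'))
    x,y=cv2.undistortPoints(np.array([[uv]],float),K,None if d is None else np.array(d,float))[0,0]
    return T[:3,3],T[:3,:3]@np.array([x,-y,-1.])
def onz(p,T,uv,z):
    o,d=ray(p,T,uv); return o+d*(z-o[2])/d[2]
def proj(p,T,X):
    c=np.linalg.inv(T)@np.append(X,1); return np.array([p['fx']*c[0]/-c[2]+p['cx'],p['fy']*-c[1]/-c[2]+p['cy']])
def tri(r):
    A=0;b=0
    for o,d in r:
        d=d/np.linalg.norm(d);M=np.eye(3)-np.outer(d,d);A=A+M;b=b+M@o
    return np.linalg.solve(A,b)
E
python3 - <<'E'
from h import *
np.set_printoptions(precision=4,suppress=True)
for n in("top","side","wrist"):
    print(n,P(n)); cv2.imwrite(f"pics/{n}0.png",ctrl.read_camera(n))
print(ctrl.current_eef_rot(),ctrl.current_t())
E
```

```text
pics
top {'fx': 382.59466522374976, 'fy': 382.59466522374976, 'cx': 320.09366293747956, 'cy': 196.8238077932302, 'pose': array([[ 0.0273,  0.9975, -0.0648,  0.4825],
       [-0.9993,  0.029 ,  0.0252,  0.163 ],
       [ 0.027 ,  0.0641,  0.9976,  1.2182],
       [ 0.    ,  0.    ,  0.    ,  1.    ]])}
side {'fx': 399.8919317110079, 'fy': 399.8919317110079, 'cx': 322.0429079796784, 'cy': 196.73708112530943, 'pose': array([[-0.9987,  0.0452, -0.0219,  0.5252],
       [-0.0438, -0.5704,  0.8202,  1.0858],
       [ 0.0246,  0.8201,  0.5717,  0.7472],
       [ 0.    ,  0.    ,  0.    ,  1.    ]])}
wrist {'fx': 347.14577416548525, 'fy': 347.14577416548525, 'cx': 310.16754628603667, 'cy': 192.15755334219332, 'T_tool_cam': array([[ 0.0005,  0.9576,  0.2881,  0.0806],
       [ 1.    , -0.0003, -0.001 ,  0.0005],
       [-0.0009,  0.2881, -0.9576, -0.1714],
       [ 0.    ,  0.    ,  0.    ,  1.    ]])}
[[-0.9219  0.3874 -0.0005]
 [ 0.3874  0.9219 -0.0008]
 [ 0.0001 -0.001  -1.    ]] 0.15
```

View pics/top0.png

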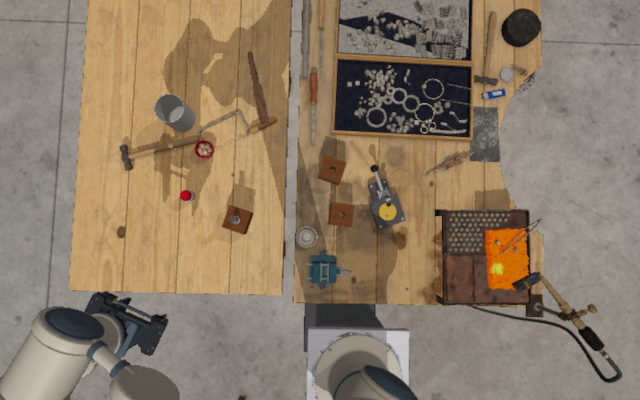

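View pics/side0.png

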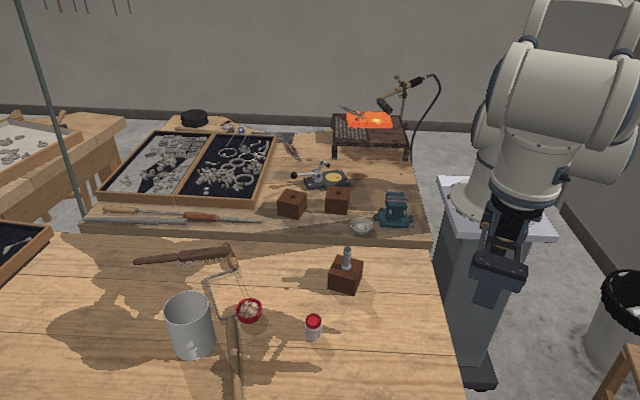

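The top view shows three stand-like blocks at (238,220), (332,168) and (341,214). The one at (238,220) is farthest to the robot's left (+y is image-left) and has the punch in it. The jig is at about (385,208), with its ball at (374,168). I'll confirm with a crop and measure.

```bash
python3 - <<'E'
from h import *
np.set_printoptions(precision=4,suppress=True)
t=cv2.imread("pics/top0.png");s=cv2.imread("pics/side0.png")
a=cv2.resize(t[150:240,215:415],None,fx=4,fy=4,interpolation=2)[:, :800]
b=cv2.resize(s[155:300,280:420],None,fx=2.2,fy=1.65,interpolation=2)
b=cv2.resize(s[155:235,270:365],None,fx=3,fy=3); c=cv2.resize(s[235:305,310:380],None,fx=3,fy=3)
o=np.zeros((600,800,3),np.uint8); o[:360]=a; o[360:600,:285]=b; o[360:570,300:510]=c
cv2.imwrite("pics/crop1.png",o)
p,T=pose("top");ps,Ts=pose("side")
def gold(im,x0,y0,x1,y1):
    h=cv2.cvtColor(im,cv2.COLOR_BGR2HSV)[y0:y1,x0:x1]; m=cv2.inRange(h,(20,120,110),(35,255,255))
    n,l,st,ce=cv2.connectedComponentsWithStats(m); i=1+st[1:,4].argmax(); return ce[i]+[x0,y0],st[i]
for nm,im,box,pp,TT in(("top",t,(365,190,410,235),p,T),("side",s,(310,165,360,195),ps,Ts)):
    c,st=gold(im,*box); print(nm,c,st,onz(pp,TT,c,.02))
print("ball",onz(p,T,(374,168),.05),"punch top",onz(p,T,(235,219),.115))
print("stands",[onz(p,T,u,.055) for u in((238,220),(332,168),(341,214))])
E
```

```text
top [387.2122 211.6857] [ 14  13  18  18 245] [ 0.5197 -0.0797  0.02  ]
side [332.9259 176.8889] [ 16   8  16   9 108] [ 0.521  -0.0793  0.02  ]
ball [ 0.6524 -0.0305  0.05  ] punch top [0.4835 0.377  0.115 ]
stands [array([0.4808, 0.3795, 0.055 ]), array([0.6476, 0.0996, 0.055 ]), array([0.5076, 0.0686, 0.055 ])]
```

View pics/crop1.png

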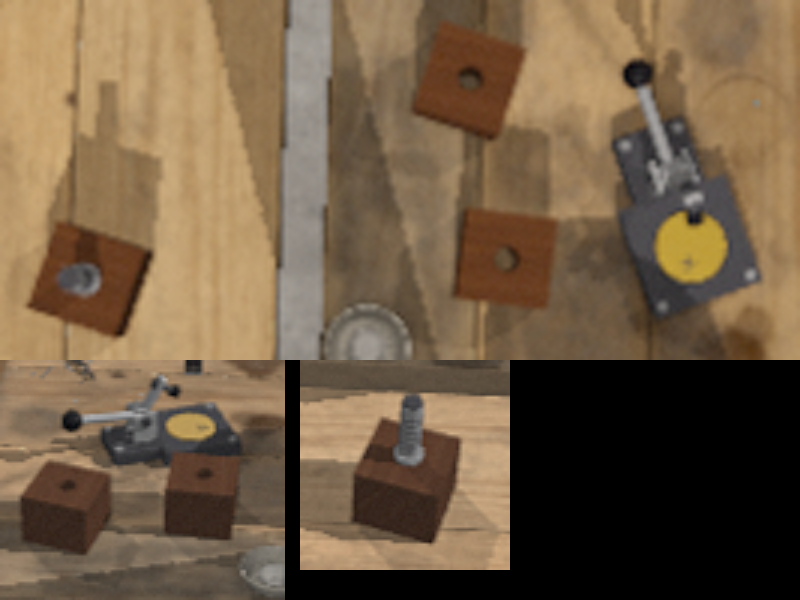

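The crop confirms it: the leftmost block holds the punch, and the other two have empty holes. Disc to ball measures 141.5 mm against 139.8 mm expected, so the jig yaw is about 20°. Next I'll hover over the jig and refine with the wrist camera.

```bash
cat >> h.py <<'E'
def R(yaw): # tool down, tool x = -jig x, tool y = jig y
    c,s=np.cos(yaw),np.sin(yaw); return np.array([[-c,-s,0],[-s,c,0],[0,0,-1.]])
def snap(name,f):
    p,T=pose(name); im=ctrl.read_camera(name); cv2.imwrite("pics/"+f,im); np.savez("pics/"+f[:-4],T=T); return p,T,im
E
python3 - <<'E'
from h import *
np.set_printoptions(precision=4,suppress=True)
d=np.array([.5203,-.0795]);yaw=np.arctan2(.049,.1324)
x=np.array([np.cos(yaw),np.sin(yaw)])
pos=[*(d+.10*x),.22]
for r in(R(yaw),R(yaw+np.pi)): print(ctrl.ik(pos,r))
ctrl.goto(pos,R(yaw)); 
p,T,im=snap("wrist","w1.png"); print(ctrl.current_t(),ctrl.current_tool_pos())
print([proj(p,T,[*(d),.02]),proj(p,T,[*(d+.14*x),.05])])
E
```

```text
[  -9.7266   27.2083   78.0156   -0.       74.7762 -120.0357]
[-9.7266 27.2083 78.0156 -0.     74.7762 59.9643]
2.7667 [ 0.6141 -0.0441  0.22  ]
[array([309.8375,  67.1926]), array([309.7077, 208.2333])]
```

View pics/w1.png

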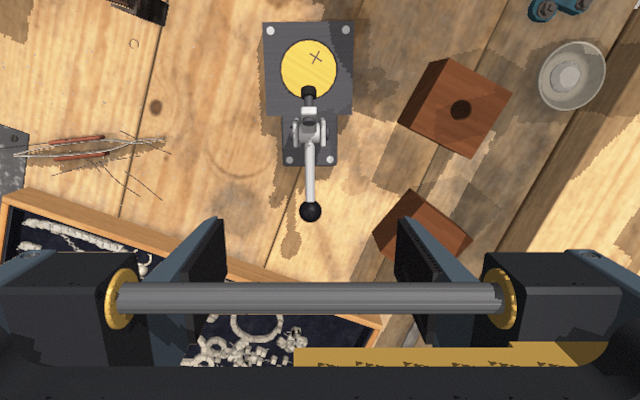

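The wrist view has the disc at (309,69), the cross at (316,57) and the ball at (310,211), within about 3 px of prediction. I'll fix the numbers by mask, then grasp the ball. There's a stand near the gripper's +y side, so I'll open only partly.

```bash
python3 - <<'E'
from h import *
np.set_printoptions(precision=4,suppress=True)
im=cv2.imread("pics/w1.png");p=P("wrist");T=np.load("pics/w1.npz")["T"]
h=cv2.cvtColor(im,cv2.COLOR_BGR2HSV)
m=np.zeros(im.shape[:2],np.uint8); m[30:105,270:350]=cv2.inRange(h,(18,110,90),(38,255,255))[30:105,270:350]
c=max(cv2.findContours(m,0,2)[0],key=cv2.contourArea); (e,ax,_)=cv2.fitEllipse(cv2.convexHull(c)); print("disc",e,ax)
D=onz(p,T,e,.02)
g=im[190:232,290:331].max(2); b=(g<60).astype(np.uint8)
n,l,st,ce=cv2.connectedComponentsWithStats(b);i=1+st[1:,4].argmax();bc=st[i,:2]+st[i,2:4]/2-.5+[290,190]; print("ball",st[i],bc,ce[i]+[290,190])
B=onz(p,T,bc,.0507)
# cross: dark pixels inside disc's upper part
sub=im[40:68,292:335].max(2).astype(int); hull=np.zeros_like(m); cv2.ellipse(hull,(tuple(e),(ax[0]-6,ax[1]-6),0),1,-1)
k=((sub<130)&(hull[40:68,292:335]>0)); ys,xs=np.nonzero(k); q=np.array([xs.min()+xs.max(),ys.min()+ys.max()])/2+[292,40]; print(len(xs),q,xs.mean()+292,ys.mean()+40)
M=onz(p,T,q,.02)
v=B-D;yaw=np.arctan2(v[1],v[0]); print("D",D,"B",B,"M",M,np.hypot(*v[:2]),np.degrees(yaw),np.hypot(*(M-D)[:2]), R(yaw).T@(M-D))
# the ball from the top camera with the disc too
E
```

```text
disc (308.09906005859375, 68.8472671508789) (55.568233489990234, 58.74680709838867)
ball [  9  12  22  20 325] [309.5 211.5] [309.64   211.3754]
8 [315.5  56. ] 315.875 56.625
D [ 0.5224 -0.0806  0.02  ] B [ 0.6548 -0.0299  0.0507] M [ 0.5085 -0.0779  0.02  ] 0.14179305934310493 20.931245227326272 0.014201086844018874 [0.012  0.0075 0.    ]
```

Cross to disc centre is 14.2 mm (14 expected) and disc to ball is 141.8 mm (about 140 expected), so the measurements hold. Now I'll grasp the ball and swing it along its arc.

```bash
python3 - <<'E'
from h import *
np.set_printoptions(precision=3,suppress=True)
yaw=np.radians(20.7);x=np.array([np.cos(yaw),np.sin(yaw),0]);B=np.array([.6546,-.0299,.0507]);Z=np.array([0,0,1.])
g=B-.019*Z
ctrl.command_gripper(.55)
ctrl.goto(g+.09*Z,R(yaw)); ctrl.move_l(g,vel=.12)
print(ctrl.current_tool_pos(),ctrl.current_contact_force())
ctrl.command_gripper(0.); print("w",ctrl.current_grip_width()*91,ctrl.current_grasp_force(),ctrl.current_contact_force())
H=B-.08*(np.sin(1.5)*x+np.cos(1.5)*Z)
for j in(.88,.7,.53,.36,.2,.06):
    a=.45+j; ctrl.move_l(H+.08*(np.sin(a)*x+np.cos(a)*Z)-.019*Z,vel=.1); print(j,ctrl.current_contact_force(),ctrl.current_grip_width()*91)
print(ctrl.current_t()); snap("wrist","w2.png")
E
```

```text
[ 0.655 -0.03   0.033] [-0.475  0.563  0.121]
w 22.338806863038524 30.00065267086029 [-0.385  5.586  4.351]
0.88 [ 0.623  5.347 -3.288] 22.598968925221644
0.7 [-1.54   5.387 -1.909] 22.146520705318256
0.53 [-2.468  4.769 -1.377] 22.007223211367045
0.36 [-2.66   3.559 -2.065] 21.86833276190689
0.2 [-3.259  5.136 -0.759] 22.096328641129727
0.06 [-2.441  4.105 -0.477] 21.98379069965333
7.175
```

```bash
python3 - <<'E'
from h import *
np.set_printoptions(precision=4,suppress=True)
yaw=np.radians(20.7);x=np.array([np.cos(yaw),np.sin(yaw),0])
ctrl.command_gripper(.55); print(ctrl.current_contact_force())
q=ctrl.current_tool_pos(); ctrl.move_l([q[0],q[1],.2],vel=.2)
ctrl.goto(np.array([.5224,-.0806,.20])+.03*x,R(yaw)); ctrl.sleep(.2)
p,T,im=snap("wrist","w3.png"); print(ctrl.current_t())
cv2.imwrite("pics/w3c.png",im)
E
```

```text
[-0.3236  0.0577 -0.5599]
9.1333
```

View pics/w3.png

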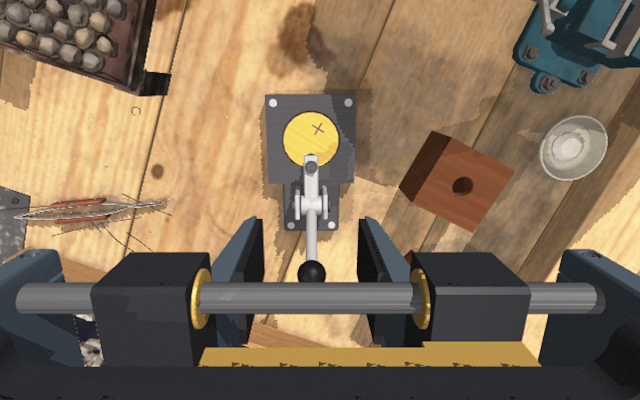

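The clamp is shut: its pad is on the disc, the ball is up at (312,271) and the cross is clear at (318,128). I'll measure the cross now and fly over to the punch.

```bash
python3 - <<'E'
from h import *
np.set_printoptions(precision=4,suppress=True)
im=cv2.imread("pics/w3.png");p=P("wrist");T=np.load("pics/w3.npz")["T"]
yaw=np.radians(20.7)
h=cv2.cvtColor(im,cv2.COLOR_BGR2HSV)
m=np.zeros(im.shape[:2],np.uint8); m[100:175,275:350]=cv2.inRange(h,(18,110,90),(38,255,255))[100:175,275:350]
c=max(cv2.findContours(m,0,2)[0],key=cv2.contourArea); e,ax,_=cv2.fitEllipse(cv2.convexHull(c))
g=cv2.GaussianBlur(im,(0,0),.5)[:,:,1].astype(float)
w=g[112:145,300:336]; bg=np.median(w); k=np.clip(bg-25-w,0,None)
mm=(k>0).astype(np.uint8); print(mm.sum())
n,l,st,ce=cv2.connectedComponentsWithStats(mm,connectivity=8); i=1+st[1:,4].argmax(); print(st[i],ce[i]+[300,112])
q=st[i,:2]+st[i,2:4]/2-.5+[300,112]
D=onz(p,T,e,.02)
for u in(q,ce[i]+[300,112]):
    M=onz(p,T,u,.02); print("disc",e,ax,D,"M",u,M,np.hypot(*(M-D)[:2]))
print("ball",onz(p,T,(312,271),.117), "exp",np.array([.6546,-.0299])+(.0349-.0798)*np.array([np.cos(yaw),np.sin(yaw)]))
ctrl.goto([.485,.377,.26],R(yaw)); ctrl.sleep(.2)
p,T,im=snap("wrist","w4.png"); print(ctrl.current_t(), proj(p,T,[.485,.377,.115]))
E
```

```text
220
[  0   0  36  17 162] [325.6111 115.8272]
disc (310.3835754394531, 139.37130737304688) (55.4735107421875, 55.74711608886719) [ 0.5224 -0.0805  0.02  ] M [317.5 120. ] [ 0.5019 -0.0807  0.02  ] 0.020469830594541702
disc (310.3835754394531, 139.37130737304688) (55.4735107421875, 55.74711608886719) [ 0.5224 -0.0805  0.02  ] M [325.6111 115.8272] [ 0.4953 -0.0747  0.02  ] 0.027723931605820366
ball [ 0.6098 -0.0461  0.117 ] exp [ 0.6126 -0.0458]
11.05 [311.3237 177.0266]
```

View pics/w4.png

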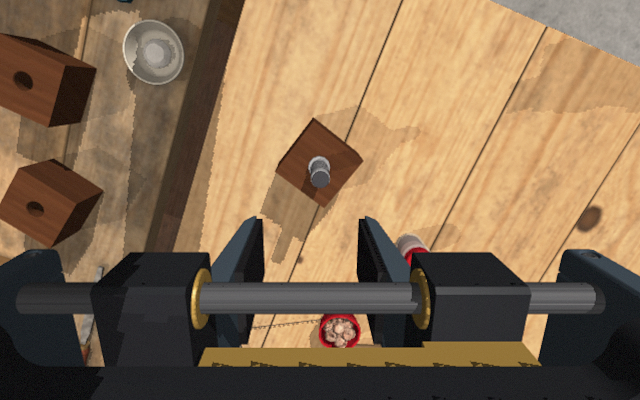

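The punch top is near (320,178) on the leftmost stand. The jar at (410,245) is only 53 mm tall, below the fingertips' 71 mm grasp height. One enlarged crop covers the punch and the cross.

```bash
python3 - <<'E'
from h import *
np.set_printoptions(precision=4,suppress=True)
w3=cv2.imread("pics/w3.png");w4=cv2.imread("pics/w4.png")
a=cv2.resize(w3[105:175,275:345],None,fx=5.5,fy=5.5,interpolation=0);b=cv2.resize(w4[140:195,290:345],None,fx=7,fy=7,interpolation=0)
cv2.imwrite("pics/crop2.png",np.hstack([a,b]))
p=P("wrist");T=np.load("pics/w3.npz")["T"]
h=cv2.cvtColor(w3,cv2.COLOR_BGR2HSV); ins=np.zeros(w3.shape[:2],np.uint8); cv2.circle(ins,(310,139),25,1,-1); ins[146:]=0
g=w3[:,:,1].astype(int); bg=np.median(g[ins>0]); k=((g<bg-30)&(ins>0)); ys,xs=np.nonzero(k)
print(bg,len(xs),xs.min(),xs.max(),ys.min(),ys.max(),xs.mean(),ys.mean())
for u in([(xs.min()+xs.max())/2,(ys.min()+ys.max())/2],[xs.mean(),ys.mean()]):
    M=onz(p,T,u,.02);print(M,np.hypot(*(M-[.5224,-.0805,.02])))
E
```

```text
220.0 50 312 324 123 134 317.74 128.64Traceback (most recent call last):
  File "<stdin>", line 11, in <module>
TypeError: return arrays must be of ArrayType
```

View pics/crop2.png

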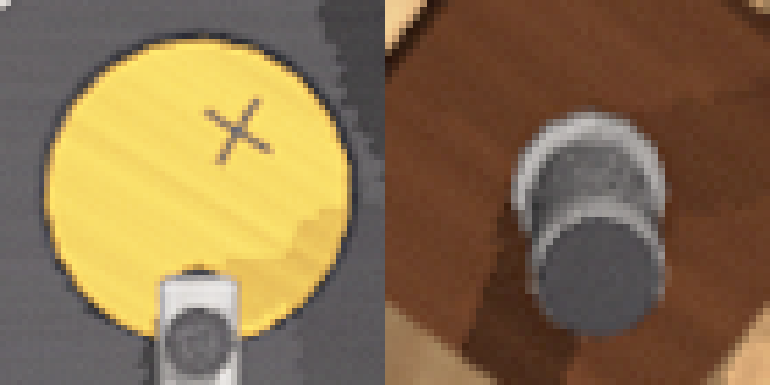

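The cross is at (317.8,128.4), the punch top at (320.2,178.5) and the collar at (318.6,166.1). Now I'll grasp and lift the punch.

```bash
python3 - <<'E'
from h import *
np.set_printoptions(precision=4,suppress=True)
p=P("wrist");T3=np.load("pics/w3.npz")["T"];T=np.load("pics/w4.npz")["T"];yaw=np.radians(20.7)
M=onz(p,T3,(317.8,128.5),.02);D=onz(p,T3,(310.8,139.3),.02);print("M",M,np.linalg.norm(M-D))
U=onz(p,T,(320.2,178.5),.115);C=onz(p,T,(318.6,166.1),.061);print("punch top",U,"collar",C)
g=np.array([*(.7*U+.3*C)[:2],.071])
assert np.linalg.norm(U[:2]-C[:2])<.004
ctrl.goto([g[0],g[1],.16],R(yaw)); ctrl.move_l(g,vel=.12); print(ctrl.current_tool_pos(),ctrl.current_contact_force())
ctrl.command_gripper(0.); ctrl.sleep(.1);print("w",ctrl.current_grip_width()*91,ctrl.current_grasp_force(),ctrl.current_contact_force())
q=np.array(ctrl.current_tool_pos());print(q)
ctrl.move_l([g[0],g[1],.20],vel=.15);ctrl.sleep(.2)
print("w",ctrl.current_grip_width()*91,ctrl.current_contact_force(),ctrl.current_t())
np.savez("st.npz",M=M,g=g,q=q,U=U)
snap("wrist","w5.png");
ctrl.goto([M[0],M[1],.15],R(yaw)); ctrl.sleep(.2); print(ctrl.current_tool_pos(),ctrl.current_contact_force(),ctrl.current_t())
w=snap("wrist","w6.png")[2];s=snap("side","s6.png")[2];t=snap("top","t6.png")[2]
o=np.zeros((600,800,3),np.uint8);o[:400,:640]=w;o[400:,:400]=cv2.resize(s[130:205,270:420],(400,200));o[400:,400:]=cv2.resize(t[170:240,330:470],(400,200));cv2.imwrite("pics/m6.png",o)
E
```

```text
M [ 0.5096 -0.0775  0.02  ] 0.012855115845603336
punch top [0.4834 0.3853 0.115 ] collar [0.4835 0.3851 0.061 ]
[0.484  0.3856 0.072 ] [ 0.9606 -0.5927  0.196 ]
w 17.498032857566503 30.000516772270203 [-0.7084 -0.3117  2.534 ]
[0.4835 0.3853 0.0711]
w 16.99900630548862 [ 0.5177 -0.1426 -1.0659] 14.3333
[ 0.5098 -0.0768  0.15  ] [-0.1609  0.7177 -1.1909] 16.2833
```

View pics/m6.png

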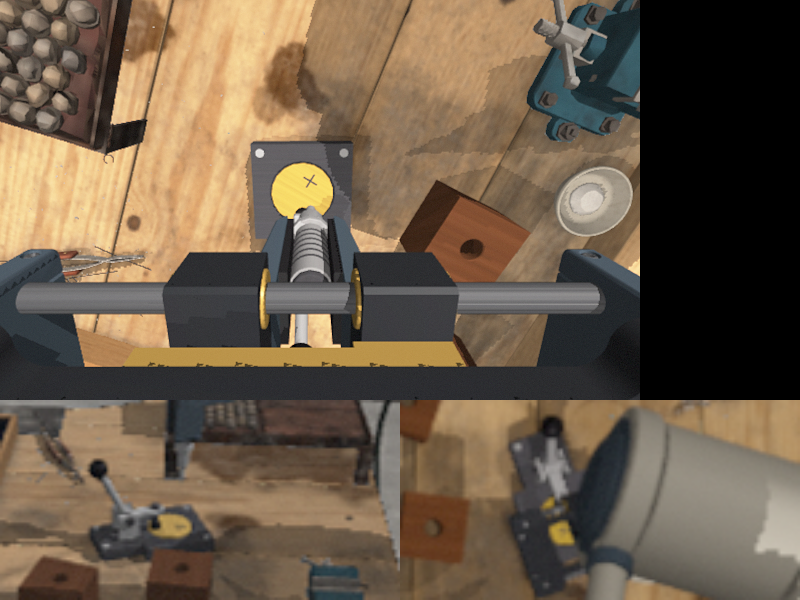

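```bash
python3 - <<'E'
from h import *
np.set_printoptions(precision=4,suppress=True)
T=np.load("pics/w6.npz")["T"];p=P("wrist");q=np.array([.5098,-.0768,.15])
ps,Ts=pose("side")
for n,z in(("tip",.086),("collar",.134),("grip",.169),("top",.194),("mark",.02)):
    X=[q[0],q[1],z]; print(n,"wrist",proj(p,T,X),"side",proj(ps,Ts,X))
w=cv2.imread("pics/w6.png");s=cv2.imread("pics/s6.png")
o=np.zeros((600,800,3),np.uint8);o[:,:440]=cv2.resize(w[145:295,255:365],(440,600),interpolation=2);o[:400,440:]=cv2.resize(s[70:220,270:405],(360,400),interpolation=2)
cv2.imwrite("pics/m7.png",o)
E
```

```text
tip wrist [310.6078 205.0382] side [337.0654 160.6195]
collar wrist [310.7262 231.6866] side [337.7435 147.7854]
grip wrist [310.8531 260.2454] side [338.2563 138.0813]
top wrist [310.9797 288.7132] side [338.6324 130.9625]
mark wrist [310.5019 181.2221] side [336.1773 177.4262]
```

View pics/m7.png

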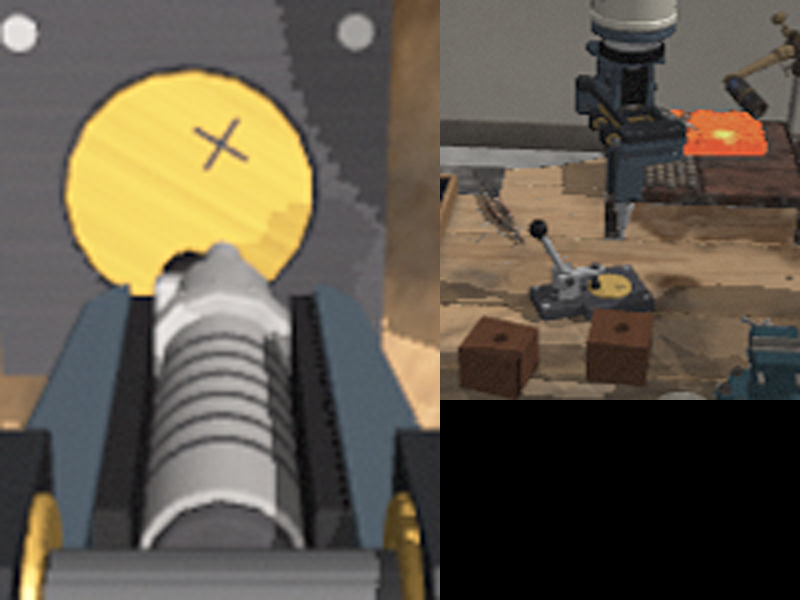

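The punch is held upright, with its tip seen at (310.5,206.5) against (310.6,205.0) predicted. The cross is at (309.8,180.8) and the clamp is still shut. I'll re-measure the cross from here and drop to about 6 mm above it for a last look.

```bash
python3 - <<'E'
from h import *
np.set_printoptions(precision=4,suppress=True)
p=P("wrist");T=np.load("pics/w6.npz")["T"];yaw=np.radians(20.7)
M=onz(p,T,(309.75,180.75),.02);D=onz(p,T,(302,191.2),.02);tip=onz(p,T,(310.5,206.7),.086)
print("M",M,np.linalg.norm(M-D),"D",D,"tip-TCP in tool",R(yaw).T@(tip-[.5098,-.0768,.086]))
M3=np.load("st.npz")["M"]; Mm=(M+M3)/2; print(Mm)
ctrl.move_l([Mm[0],Mm[1],.090],vel=.12); ctrl.sleep(.3)
print(ctrl.current_tool_pos(),ctrl.current_contact_force(),ctrl.current_t(),ctrl.current_grip_width()*91)
p,T,w=snap("wrist","w8.png"); q=ctrl.current_tool_pos()
print("tip pred",proj(p,T,[q[0],q[1],.026]),"mark pred",proj(p,T,Mm))
u,v=proj(p,T,Mm).astype(int); x0,y0=u-40,v-50
print(x0,y0); cv2.imwrite("pics/m8.png",cv2.resize(w[y0:y0+75,x0:x0+80],None,fx=8,fy=8,interpolation=0))
E
```

```text
M [ 0.5096 -0.0776  0.02  ] 0.012051092386518426 D [ 0.5213 -0.0807  0.02  ] tip-TCP in tool [-0.0013 -0.0001  0.    ]
[ 0.5096 -0.0775  0.02  ]
[ 0.5099 -0.0776  0.0905] [ 0.2451 -0.0516 -1.6978] 17.3833 17.034280524889663
tip pred [310.6188 204.7177] mark pred [310.7958 201.8396]
270 151
```

View pics/m8.png

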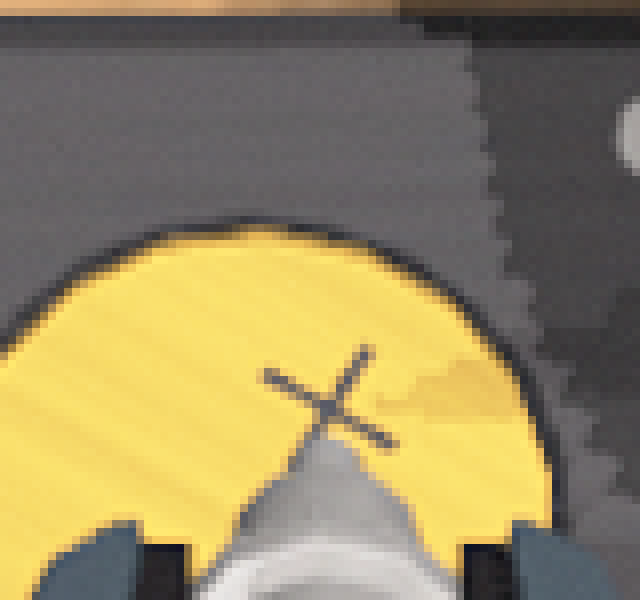

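The cross is at (310.8,201.4), where predicted. The tip is about (310.8,206), so it sits roughly 1 mm toward jig +x of where it should be. I'll shift 0.8 mm toward jig -x and lower slowly while checking the force.

```bash
python3 - <<'E'
from h import *
np.set_printoptions(precision=4,suppress=True)
yaw=np.radians(20.7)
def F(n=25):
    r=[]
    for _ in range(n): ctrl.sleep(.02); r.append(ctrl.current_contact_force())
    return np.mean(r,0)
M=np.array([.5096,-.0775])-.0008*np.array([np.cos(yaw),np.sin(yaw)])
ctrl.move_l([*M,.0895],vel=.03); f0=F(); print(f0,ctrl.current_tool_pos())
for z in(.0825,.0805,.0790):
    ctrl.move_l([*M,z],vel=.012); f=F(); print(z,f-f0,ctrl.current_tool_pos(),ctrl.current_grip_width()*91)
    if (f-f0)[2]>4.2: break
print(ctrl.current_t())
p,T,w=snap("wrist","w9.png"); q=ctrl.current_tool_pos(); print("mark pred",proj(p,T,[.5096,-.0775,.02]))
E
```

```text
[ 0.1054  0.1733 -0.9914] [ 0.5088 -0.0778  0.0895]
0.0825 [-0.1472  0.1282  1.7242] [ 0.5089 -0.0778  0.0825] 17.42341100170903
0.0805 [-0.1256 -0.1664  2.4693] [ 0.5089 -0.0778  0.0805] 17.049905551065716
0.079 [-0.1824 -0.2047  3.5813] [ 0.5089 -0.0778  0.079 ] 17.384823233403807
20.675
mark pred [310.5357 208.4355]
```

Contact came where expected: 3.6 N at about 5 mm of tip travel, with no meaningful side load and the grip steady. The clamp is still shut in the last views, so I'm handing in.

```bash
python3 -c "
from bench import ctrl
print(ctrl.current_dq(), ctrl.sign_off())"
```

```text
the job is handed in; nothing more can be done
[-0.11947401  0.02434288  0.01347724  0.0405193  -0.04675603 -0.04331764] None
```

I handed the job in with the clamp snapped shut on the disc and the punch held upright on the cross, its tip about 5 mm in (3.6 N), at about 21 s of the 48 s limit; the tip looked within about 1 mm of the cross just above the disc, but I did not view another picture after lowering it.

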